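# Trip the hidden tray catch of the test dock through the slot in its lid

### The job

The tray of the grey test dock has stayed locked in. Take the orange-handled release pin out of its stand, reach down through the yellow-framed slot in the dock's lid, feel gently along the slot for the sprung catch and hold it down until the tray has come all the way out, then put the pin back upright, fully down, in its stand. Touch the dock with the pin alone, never force it, and leave the other things on the bench where they are.

Things in the scene. Friction and masses are not known exactly. Their poses are not given: they have to be found in the camera images.
- pin: release pin, 60 g, standing in its stand at the start: round steel shank 7 mm across with a ball end, 64 mm long; above it a collar 20 mm across and 4 mm thick; above that an orange plastic handle 14 x 14 mm square and 46 mm tall, with rounded edges and thin black bands. Total 114 mm. Origin at the tip of the shank, z along the pin towards the handle, x and y square to the handle's flats
- pin_grip (a point): middle of the pin's handle, where to grip it, on its axis 92 mm above the tip
- stand: pin stand, fixed: aluminium block 60 x 60 x 72 mm on a dark steel foot 90 x 76 mm; origin at the centre of its underside, z up
- stand_hole (a point): mouth of the stand's only hole, in the middle of its top face, 72 mm above the bench: 11 mm across, 68 mm deep, slightly chamfered. With the pin home its collar rests on the block
- dock: test dock, fixed: grey painted steel box 150 (x) x 120 (y) x 95 mm high, its front with the blue tray at -x of its own frame; origin at the centre of its underside, z up
- slot (a point): centre of the slot in the dock's lid, at the lid's upper face 95 mm above the bench; axes as the dock's. The slot is 13 mm along the dock's x and 46 mm along the dock's y, framed in yellow; the lid is 4 mm thick. Pin forces above 20 N on the dock or anything inside it do damage
- web (a point): point 16 mm straight below the slot's centre, on the upper face of a rigid steel web under the slot. The web has one gap, 16 mm long along the dock's y and open along x; the gap's middle lies anywhere up to 15 mm to either side of this point along the dock's y, different each time
- gap_depth (a point): mid-depth of the hidden sprung catch, 34 mm straight below the slot's centre (not its y). The catch's flat top, 14 mm long, fills the gap 22 to 46 mm below the lid's upper face, different each time. It resists with 4 N at first and 0.4 N more per mm, plus about 1 N of rubbing, frees the tray after about 6 mm of travel and meets a hard stop at 9 mm
- tray (a joint): how far the tray has come out, m: under 0.001 locked in, 0.030 fully out. Released, it is driven out by a damped spring and takes about one second; if the catch is let up early it holds the tray again at about 0.016 and has to be pressed once more
- tray_lip (a point): front middle of the pull lip at the top of the blue tray's front; moves with the tray towards the dock's -x
- studs_bin: open blue bin of studs, 110 x 66 x 49 mm, loose; bystander; origin under its centre
- black_tape: roll of black tape, 55 mm across, 19 mm tall, loose; bystander; origin under its centre
- felt_pen: black and white marker pen, 135 mm long, 17 mm thick, loose; bystander; origin under its centre
- green_carton: closed green battery carton, 56 x 92 x 51 mm, loose; bystander; origin under its centre
Not all that is in view belongs to the job. Of the things shaped like the dock, the grey one is meant.

How it is judged:
By the outcome, as a careful person would: the job done as asked, in the order asked, and still so for the second after the job is handed in, with the robot touching nothing.
It also fails if it takes over 64 s, if anything falls off the work surface, if the arm or the gripper's body presses on something with over 40 N, if the wrist force passes 120 N, or if a joint passes its speed limit or range.

### The arm

A 7-joint arm with a two-finger parallel gripper is mounted at the origin on a cart in front of the work surface, level with it; the furniture and walls round the work are solid. World frame = base frame: x ahead of the robot, y to its left, z up, the work surface at z = 0. Lengths are in m, angles in degrees, forces in N, time in s.
With the tool pointing down it reaches from about 0.425 to 0.825 m from the base axis. Payload 3.6 kg.
Tool frame: the origin (TCP) lies between the finger pads; the fingertips stand 19 mm ahead of it and the grasp point (between the pads) is the TCP; z points along the fingers, y is the line along which they close (so a half turn about z gives the same grasp; the last joint's range is limited). The gripper opens to 85 mm and grips with 20 to 120 N. Pads are 22 mm wide; open, the fingers measure 114 mm over their backs; the gripper's body (76 mm by 85 mm) begins 54 mm behind the grasp point. The pads swing forward as they close: fully open they stand 13 mm farther back than shut.
Start: joints at [-76.232, 35.231, -0.722, 81.555, 0.464, 63.22, -2.315], TCP at [0.171, 0.627, 0.25] pointing down, gripper open.
Joint ranges: [-178.69, 178.69], [-17.37, 117.87], [-77.05, 75.6], [15.02, 138.74], [-78.02, 258.01], [0.78, 113.62], [-162.83, 162.83]. Speed limits (degrees/s): [159.86, 159.86, 180, 180, 180, 180, 180].

### API

Orientations are given as a 3x3 rotation matrix whose columns are the frame's x, y, z axes.
In Python, from workcell import get_obs, viewer, ctrl gives the robot as it stands.
- The arm moves only by the shell command python3 -m crank 'ROWS' [OPENING]. ROWS is JSON, a list of rows, each a list of 6 numbers: the shift along the tool's x, y, z in mm, then the turn, a rotation vector about the tool's x, y, z in degrees. A call has 1 to 10 rows; each row shifts and turns the commanded pose from where the row before left it, along the tool's axes as they then stand; what a row does not reach is not made up. A row lasts 1/10 s, in which the tool goes at most 50 mm and 8.59 degrees, less where a joint would pass 70% of its speed; a pose out of reach is approached as far as the arm can. A call with a gripper value outside its range is refused whole. OPENING is the opening, from 0 (shut) to 1 (fully open), set as the call begins (- or left out, the last holds). The fingers move at their own pace and stop on an object; the grip force is fixed at half the most. Time passes only in rows, so rows that do not move let the fingers close. It gives the time, the measured TCP pose, the force, the opening and the grip force at its end, in the units of the state.
- get_obs(): the state, without advancing time (a new reading comes with each control period).
- viewer.snapshot(name): name is "side" or "top" or "wrist"; returns the picture (420x560x3 uint8, red, green, blue); there is no depth.
- viewer.camera_params(name): a dict with "intrinsics" (3x3 intrinsics, pixels), "k1" (the pictures are not rectified: a ray, as slopes to the right and down, at radius r is drawn at 1 + k1 r^2 times it, then the intrinsics apply), "extrinsics" (4x4, takes a point from world to camera coordinates). Camera axes: x right, y down, z forward; pixel columns grow to the right and rows downward; lengths in m; the calibration is good to about 2 mm. A picture is of the moment at which its call begins: read the wrist's pose just before it. camera_params takes no time and is no camera call; for the wrist camera it gives the pose at the moment of the call.
- ctrl.hand_in(): hands the job in; it is judged then, once.
The state is a dict: "time_s": time; "qpos": joint angles; "qvel": joint speeds; "joint_torque": joint torques, N m; "ee_pos": TCP position; "ee_rot": TCP orientation; "wrist_force": force on the tool from outside, world axes, zero at the start; "moment": the same for the moment, N m; "grip_width": opening from 0.0 (shut) to 1.0 (fully open); "gripper_force": force on a finger pad.
Only numpy, scipy, OpenCV 4.12 (cv2) and the standard library are available. Lean on these libraries where they do the work, as an engineer would, in place of code of your own. Each camera call takes 0.05 s, during which the arm holds its last target. There are 200 camera calls.

## Working session

There is one attempt and no reset: what is moved stays moved. The work goes in short steps, Python scripts to look and compute and a shell command to move; the robot and the scene stay as the last step left them, time stands still between calls to the robot, and variables do not carry over. Pictures are saved under pics/ and viewed, at most 12 in all, crops included, and the job is handed in when it is done.

```bash
ls; mkdir -p pics
python3 - <<'E'
from workcell import get_obs, viewer
import cv2,numpy as np
o=get_obs();print(o['time_s'],o['ee_pos'],np.round(o['ee_rot'],3),o['wrist_force'],o['grip_width'])
ims=[]
for n in("top","side"):
    p=viewer.camera_params(n);print(n,np.round(p['intrinsics'],1).tolist(),p['k1'],np.round(p['extrinsics'],3).tolist())
    im=viewer.snapshot(n)[:,:,::-1];cv2.imwrite(f'pics/{n}0.png',im)
E
```

```text
pics
0.0 [0.17118807 0.62630309 0.24910548] [[-0.965  0.264 -0.001]
 [ 0.264  0.965 -0.003]
 [-0.    -0.003 -1.   ]] [0.20304073 0.32505391 0.97227271] 0.9992891249417896
top [[534.3, 0.0, 273.5], [0.0, 534.3, 211.3], [0.0, 0.0, 1.0]] -0.09557829763490974 [[-0.012, -1.0, 0.011, 0.196], [-0.988, 0.01, -0.152, 0.524], [0.152, -0.012, -0.988, 1.71], [0.0, 0.0, 0.0, 1.0]]
side [[545.0, 0.0, 286.4], [0.0, 545.0, 206.6], [0.0, 0.0, 1.0]] 0.07383617242699766 [[0.847, -0.531, 0.003, -0.323], [-0.168, -0.274, -0.947, 0.242], [0.504, 0.802, -0.322, 1.224], [0.0, 0.0, 0.0, 1.0]]
```

View pics/top0.png

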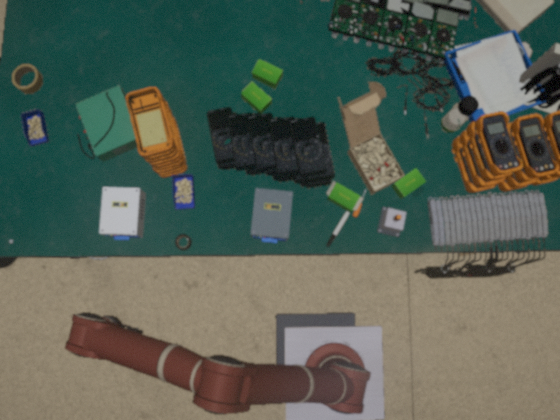

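View pics/side0.png

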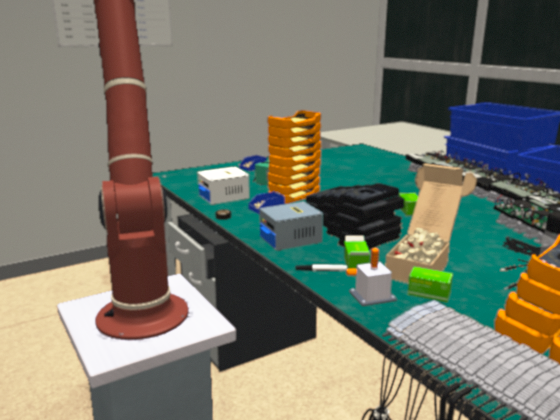

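The top view shows the grey dock at (272,213), with its yellow slot at about (272,206) and its tray facing down the image. The stand with the orange handle is at (395,220). Possible confusions:
- **Dock:** the white one at (120,210) is a decoy.
- **Pin:** the marker at (345,222), with its orange end near (357,208), and the orange meters and bins. I choose the orange handle on the aluminium block at (397,217), which is at (374,258) in the side view.

I'll measure these and check with a close crop.

```bash
cat > h.py <<'E'
import numpy as np,cv2
from workcell import get_obs, viewer
def ray(p,uv):
    K=p['intrinsics'];d=np.array([(uv[0]-K[0][2])/K[0][0],(uv[1]-K[1][2])/K[1][1]]);s=d.copy()
    for _ in range(20): s=d/(1+p['k1']*(s@s))
    E=np.array(p['extrinsics']);R=E[:3,:3];return -R.T@E[:3,3],R.T@np.array([s[0],s[1],1.])
def onz(p,uv,z):
    c,d=ray(p,uv);return c+d*(z-c[2])/d[2]
def two(p1,a,p2,b):
    c1,d1=ray(p1,a);c2,d2=ray(p2,b);A=np.stack([d1,-d2],1);t=np.linalg.lstsq(A,c2-c1,rcond=None)[0]
    x,y=c1+d1*t[0],c2+d2*t[1];return (x+y)/2,np.linalg.norm(x-y)
def blobs(im,lo,hi,roi,amin=3):
    x0,y0,x1,y1=roi;m=cv2.inRange(cv2.cvtColor(im[y0:y1,x0:x1],cv2.COLOR_BGR2HSV),lo,hi)
    n,l,s,c=cv2.connectedComponentsWithStats(m)
    return [(int(s[i][4]),*np.round(c[i]+[x0,y0],1),s[i][:4].tolist()) for i in range(1,n) if s[i][4]>=amin],m
E
python3 - <<'E'
from h import *
t=cv2.imread('pics/top0.png');s=cv2.imread('pics/side0.png')
pt=viewer.camera_params('top');ps=viewer.camera_params('side')
print('ora top',blobs(t,(3,120,80),(20,255,255),(378,200,412,240))[0])
print('ora side',blobs(s,(3,120,80),(20,255,255),(355,240,395,285))[0])
print('yel top',blobs(t,(18,80,80),(38,255,255),(250,190,295,225))[0])
b,m=blobs(t,(90,30,40),(125,140,255),(240,180,305,250),200);print('grey',b)
c=max(cv2.findContours(m,0,1)[0],key=cv2.contourArea)
r=cv2.minAreaRect(c);bx=cv2.boxPoints(r)+[240,180];print(r);print([np.round(onz(pt,q,.095),3).tolist() for q in bx])
print('stand?',onz(pt,(394,220),.07), 'white dock',onz(pt,(120,210),.095))
a=cv2.resize(t[180:255,235:425],None,fx=4,fy=4,interpolation=2);b=cv2.resize(s[190:310,250:440],None,fx=4,fy=4,interpolation=2)
cv2.imwrite('pics/crop0.png',cv2.resize(np.vstack([a[:, :760],b[:,:760]]),(584,600)))
E
```

```text
ora top [(12, np.float64(397.4), np.float64(217.2), [17, 16, 5, 3])]
ora side [(136, np.float64(374.1), np.float64(256.1), [16, 7, 8, 21]), (4, np.float64(394.0), np.float64(252.5), [39, 11, 1, 4]), (12, np.float64(355.5), np.float64(271.0), [0, 28, 2, 7])]
yel top [(23, np.float64(268.2), np.float64(206.0), [16, 14, 5, 5])]
grey [(1641, np.float64(271.1), np.float64(214.4), [10, 7, 43, 58])]
((31.223106384277344, 35.686283111572266), (39.33835983276367, 55.86369323730469), 6.170175075531006)
[[0.423, 0.27, 0.095], [0.601, 0.25, 0.095], [0.586, 0.125, 0.095], [0.408, 0.147, 0.095]]
stand? [ 0.48909487 -0.19842775  0.07      ] white dock [0.52684871 0.67942489 0.095     ]
```

View pics/crop0.png

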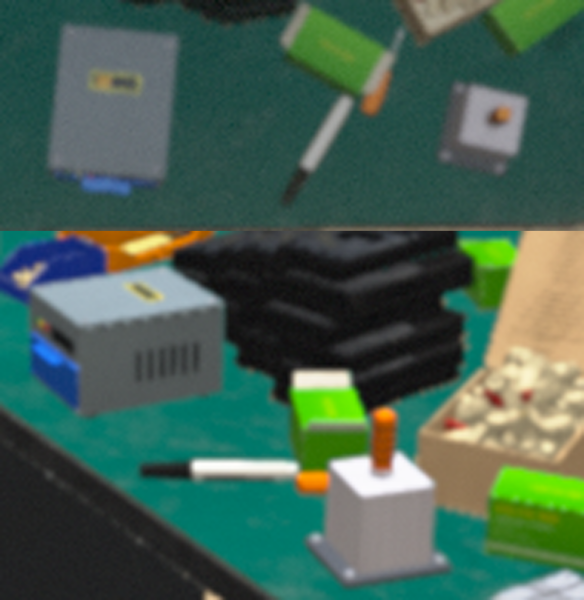

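The crop confirms the pin: a banded orange handle standing on the aluminium block. A separate orange-handled screwdriver lies behind the marker. Next I work out the positions and the first move, towards a view over the dock.

Run:
```python
from h import *
pt=viewer.camera_params('top');ps=viewer.camera_params('side')
print('pin',onz(pt,(397.4,217.2),.122),onz(ps,(374.1,256.1),.1),two(pt,(397.4,217.2),ps,(374.1,249)))
print('slot',onz(pt,(272,206.5),.095))
o=get_obs();R=o['ee_rot']
c=viewer.camera_params('wrist');E=np.array(c['extrinsics']);C=-E[:3,:3].T@E[:3,3]
print('cam in tool',R.T@(C-o['ee_pos']),np.round(R.T@E[:3,:3].T,3).tolist(),c['intrinsics'][0][0])
for g in([.50,.20,.36],[.46,-.2,.3]): print(R.T@(np.array(g)-o['ee_pos'])*1000)
```

```text
pin [ 0.49085276 -0.19705681  0.122     ] [ 0.50200655 -0.19591456  0.1       ] (array([ 0.49359706, -0.19935663,  0.1206054 ]), np.float64(0.006216922031681296))
slot [0.53311689 0.19534893 0.095     ]
cam in tool [ 0.07176814 -0.00131139 -0.12186208] [[0.0, -0.959, -0.283], [1.0, 0.001, -0.001], [0.001, -0.283, 0.959]] 374.10856872923125
[-429.55188058 -324.90420307 -109.97008436]
[-496.39063269 -721.1629538   -49.04731615]
```

```bash
python3 -m crank '[[-30,-20,-25,0,0,0],[-38,-29,-20,0,0,0],[-40,-29,-12,0,0,0],[-40,-29,-12,0,0,0],[-40,-29,-12,0,0,0],[-40,-29,-12,0,0,0],[-40,-30,-8,0,0,0],[-40,-30,-8,0,0,0],[-40,-30,0,0,0,0],[-40,-30,0,0,0,0]]' && python3 -m crank '[[-40,-30,0,0,0,0],[0,0,0,0,0,0],[0,0,0,0,0,0]]'
python3 - <<'E'
from h import *
p=viewer.camera_params('wrist');im=viewer.snapshot('wrist')[:,:,::-1];cv2.imwrite('pics/w1.png',im)
b,m=blobs(im,(18,90,80),(38,255,255),(0,0,560,420),40)
for q in b: print(q,onz(p,q[1:3],.095))
o=get_obs();print(o['time_s'],o['ee_pos'],o['wrist_force'])
E
```

```text
time_s: 1.1
ee_pos: [0.4674, 0.2529, 0.3577]
ee_rot: [[-0.965, 0.263, 0.0], [0.263, 0.965, 0.0], [0.0, 0.0, -1.0]]
wrist_force: [0.9, 0.5, 0.2]
grip_width: 1.005
gripper_force: 0.0
time_s: 1.4
ee_pos: [0.4978, 0.2136, 0.357]
ee_rot: [[-0.964, 0.267, -0.001], [0.267, 0.964, -0.001], [0.001, -0.001, -1.0]]
wrist_force: [0.3, 0.8, -0.1]
grip_width: 0.998
gripper_force: 0.0
(185, np.float64(503.5), np.float64(40.4), [494, 28, 16, 29]) [0.4308081  0.45328294 0.095     ]
(402, np.float64(274.2), np.float64(208.2), [247, 198, 49, 23]) [0.53297936 0.19737598 0.095     ]
(97, np.float64(530.2), np.float64(232.3), [517, 221, 35, 24]) [0.63445863 0.46124137 0.095     ]
(46, np.float64(550.0), np.float64(239.3), [541, 234, 19, 11]) [0.6488445  0.48223817 0.095     ]
(147, np.float64(524.7), np.float64(278.9), [516, 260, 19, 41]) [0.69014062 0.45065406 0.095     ]
(314, np.float64(547.8), np.float64(305.1), [534, 275, 25, 58]) [0.73217336 0.47467516 0.095     ]
(49, np.float64(556.5), np.float64(298.0), [553, 287, 7, 23]) [0.72550116 0.48527545 0.095     ]
(1290, np.float64(64.7), np.float64(313.7), [33, 289, 64, 47]) [ 0.59170492 -0.07565195  0.095     ]
(67, np.float64(537.9), np.float64(310.7), [534, 302, 10, 19]) [0.73647929 0.46271145 0.095     ]
(40, np.float64(22.4), np.float64(322.0), [12, 312, 21, 21]) [ 0.58887413 -0.13042986  0.095     ]
1.45 [0.49684252 0.2155413  0.35707981] [-0.090377    0.41073991  0.29533226]
```

View pics/w1.png

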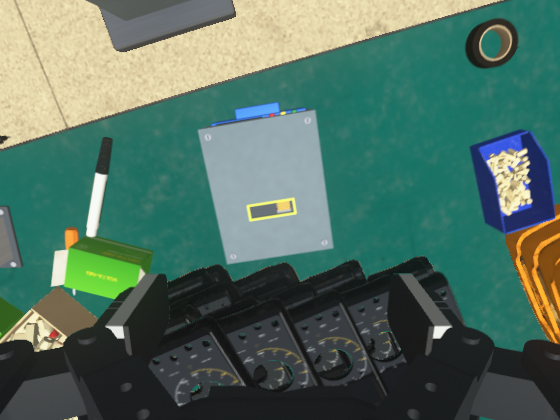

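The wrist view shows the grey dock's lid, with the yellow slot at (272,210) and a lighter patch inside its right end at about (286,206). Next: the slot's centre, the dock's yaw, and the move to the stand.

```bash
python3 - <<'E'
from h import *
o=get_obs();p=viewer.camera_params('wrist');im=cv2.imread('pics/w1.png')
b,m=blobs(im,(22,90,90),(38,255,255),(235,190,310,230),1)
q=cv2.findNonZero(m);r=cv2.minAreaRect(q);bx=cv2.boxPoints(r)+[235,190]
P=np.array([onz(p,x,.095) for x in bx]);print(r,P.round(4).tolist(),P.mean(0))
for i in range(2):
  d=P[i+1]-P[i];print(np.linalg.norm(d),np.degrees(np.arctan2(d[1],d[0])))
# lid corners by eye-ish: yaw from lid sides
L=[onz(p,x,.095) for x in ((198,129),(229,263),(333,248),(316,110))]
for i in range(4):
  d=L[(i+1)%4]-L[i];print('lid',L[i].round(3),np.linalg.norm(d).round(3),np.degrees(np.arctan2(d[1],d[0])).round(1))
R=o['ee_rot'];print('to stand view',R.T@(np.array([.455,-.199,.30])-o['ee_pos'])*1000)
cv2.imwrite('pics/c1.png',cv2.resize(im[185:235,235:315],None,fx=8,fy=8,interpolation=2))
E
python3 -m crank '[[-10,-43,5,0,0,0],[-8,-43,6,0,0,0],[-8,-43,6,0,0,0],[-8,-43,6,0,0,0],[-8,-43,6,0,0,0],[-8,-43,6,0,0,0],[-8,-43,6,0,0,0],[-8,-43,6,0,0,0],[-6,-40,6,0,0,0],[0,-28,4,0,0,0]]' && python3 -m crank '[[0,0,0,0,0,0],[0,0,0,0,0,0]]'
python3 - <<'E'
from h import *
p=viewer.camera_params('wrist');im=viewer.snapshot('wrist')[:,:,::-1];cv2.imwrite('pics/w2.png',im)
b,m=blobs(im,(3,120,80),(20,255,255),(0,0,560,420),60)
for q in b: print(q,onz(p,q[1:3],.11))
o=get_obs();print(o['time_s'],o['ee_pos'],o['wrist_force'])
E
```

```text
((36.21974182128906, 19.106292724609375), (16.518325805664062, 47.825958251953125), 81.11934661865234) [[0.5204, 0.1721, 0.095], [0.5258, 0.2227, 0.095], [0.544, 0.2207, 0.095], [0.5386, 0.1695, 0.095]] [0.53220462 0.19623567 0.095     ]
0.050876481998572885 83.92641860876114
0.01827857758234338 -5.996452664662852
lid [0.432 0.148 0.095] 0.149 -5.3
lid [0.58  0.134 0.095] 0.117 83.6
lid [0.593 0.25  0.095] 0.149 173.6
lid [0.445 0.267 0.095] 0.12 -96.4
to stand view [ -69.01753419 -410.9031214    56.9964608 ]
time_s: 2.45
ee_pos: [0.4581, -0.2021, 0.3002]
ee_rot: [[-0.965, 0.263, -0.0], [0.263, 0.965, -0.0], [0.0, -0.0, -1.0]]
wrist_force: [0.6, 0.1, -0.5]
grip_width: 0.999
gripper_force: 0.0
time_s: 2.65
ee_pos: [0.4586, -0.1995, 0.3004]
ee_rot: [[-0.965, 0.262, -0.0], [0.262, 0.965, 0.002], [0.001, 0.001, -1.0]]
wrist_force: [-0.8, 0.3, 0.0]
grip_width: 1.001
gripper_force: 0.0
(606, np.float64(386.6), np.float64(204.8), [376, 184, 23, 45]) [ 0.49708367 -0.11383705  0.11      ]
(391, np.float64(285.5), np.float64(223.7), [278, 209, 17, 29]) [ 0.49083953 -0.20296695  0.11      ]
(88, np.float64(373.9), np.float64(304.8), [367, 297, 16, 16]) [ 0.59053256 -0.14307651  0.11      ]
(220, np.float64(61.5), np.float64(339.6), [41, 324, 53, 27]) [ 0.54938984 -0.44574697  0.11      ]
(80, np.float64(368.1), np.float64(344.0), [362, 338, 13, 13]) [ 0.63170148 -0.15668862  0.11      ]
(73, np.float64(348.4), np.float64(364.4), [342, 357, 17, 16]) [ 0.64994126 -0.18022141  0.11      ]
2.7 [ 0.45902455 -0.19868147  0.30048087] [0.17980663 0.16667677 0.24126343]
```

View pics/w2.png

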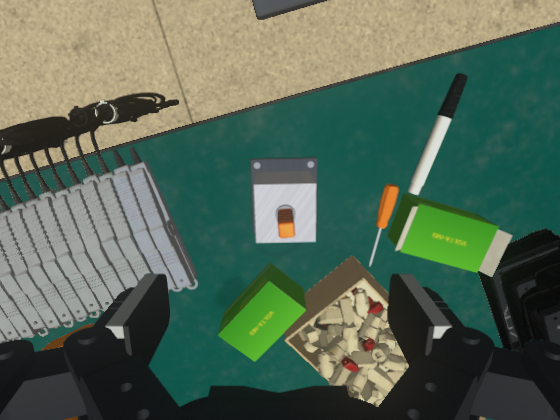

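The view shows the pin's handle at (286,221) on the block, whose top face spans (253–317, 184–243) and is nearly square to the tool. I'll measure the hole's centre from the block's corners and the pin's yaw.

Run:
```python
from h import *
o=get_obs();p=viewer.camera_params('wrist');im=cv2.imread('pics/w2.png')
b,m=blobs(im,(0,0,140),(180,60,255),(245,150,325,250),300);print(b)
x=b[0]; c=max(cv2.findContours(m,0,1)[0],key=cv2.contourArea)
r=cv2.minAreaRect(c);bx=cv2.boxPoints(r)+[245,150];print(r)
P=np.array([onz(p,q,.072) for q in bx]);print(P.round(4).tolist(),P.mean(0))
for i in range(2):
  d=P[i+1]-P[i];print(np.linalg.norm(d),np.degrees(np.arctan2(d[1],d[0])))
hb,hm=blobs(im,(3,120,150),(20,255,255),(270,200,300,245),40);print(hb)
R=o['ee_rot'];print('tool y ang',np.degrees(np.arctan2(R[1,1],R[0,1])))
for z,y in((.122,238),(.1,222)): print(onz(p,(286,y),z))
print('d',R.T@(np.r_[P.mean(0)[:2],.1]-o['ee_pos'])*1000)
cv2.imwrite('pics/c2.png',cv2.resize(im[150:255,240:330],None,fx=5,fy=5,interpolation=2))
```

```text
[(3133, np.float64(284.8), np.float64(211.0), [9, 33, 63, 60])]
((40.0, 62.5), (59.0, 62.0), 90.0)
[[0.4564, -0.2233, 0.072], [0.4717, -0.1661, 0.072], [0.5304, -0.18, 0.072], [0.5143, -0.24, 0.072]] [ 0.4931798  -0.20233231  0.072     ]
0.059259200532871203 74.97076830526962
0.06030298368973556 -13.385985191880586
[(224, np.float64(286.0), np.float64(229.5), [8, 22, 17, 16])]
tool y ang 74.9471892821936
[ 0.50003216 -0.20417921  0.122     ]
[ 0.49318656 -0.20192031  0.1       ]
d [-33.99736491   5.00852789 200.4783808 ]
```

View pics/c2.png

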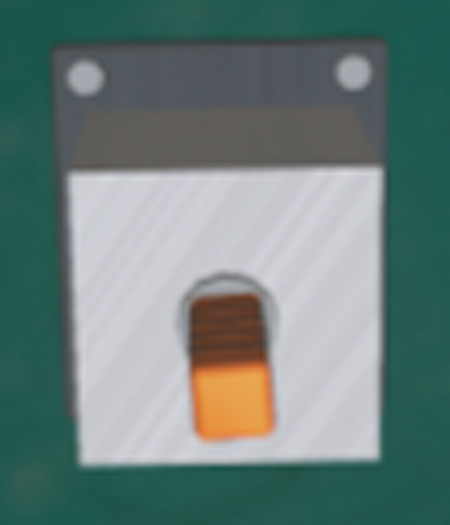

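```bash
python3 -m crank '[[-9,1,30,0,0,0],[-9,2,35,0,0,0],[-8,1,35,0,0,0],[-8,1,30,0,0,0],[0,0,25,0,0,-4.5],[0,0,20,0,0,0],[0,0,15,0,0,0],[0,0,8,0,0,0],[0,0,2,0,0,0],[0,0,0,0,0,0]]'
python3 - <<'E'
from h import *
im=viewer.snapshot('wrist')[:,:,::-1];cv2.imwrite('pics/w3.png',im[130:420])
print(get_obs()['ee_pos'])
E
```

```text
time_s: 3.7
ee_pos: [0.493, -0.2044, 0.101]
ee_rot: [[-0.983, 0.185, 0.001], [0.185, 0.983, 0.0], [-0.001, 0.0, -1.0]]
wrist_force: [0.6, -0.2, -0.2]
grip_width: 1.001
gripper_force: 0.0
[ 0.49308724 -0.20485663  0.10131368]
```

View pics/w3.png

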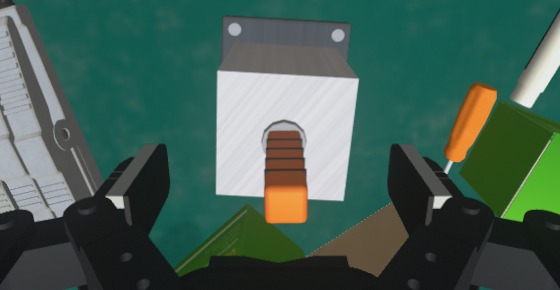

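The pin stands between the pads at (286,205), while the pads' middle is at about (279,180). I'll shift 2 mm along +y, then close.

```bash
python3 -m crank '[[0,2,0.5,0,0,0],[0,0,0,0,0,0]]' && python3 -m crank '[[0,0,0,0,0,0],[0,0,0,0,0,0],[0,0,0,0,0,0],[0,0,0,0,0,0],[0,0,0,0,0,0],[0,0,0,0,0,0],[0,0,0,0,0,0],[0,0,0,0,0,0]]' 0
```

```text
time_s: 3.95
ee_pos: [0.4932, -0.2031, 0.1008]
ee_rot: [[-0.982, 0.187, 0.001], [0.187, 0.982, -0.0], [-0.001, 0.0, -1.0]]
wrist_force: [0.8, 0.5, 0.6]
grip_width: 0.998
gripper_force: 0.0
time_s: 4.75
ee_pos: [0.4927, -0.2035, 0.1002]
ee_rot: [[-0.982, 0.187, 0.0], [0.187, 0.982, -0.0], [-0.0, -0.0, -1.0]]
wrist_force: [-0.1, -0.4, 0.5]
grip_width: 0.157
gripper_force: 58.3
```

```bash
python3 -m crank '[[0,0,-5,0,0,0],[0,0,-10,0,0,0],[0,0,-15,0,0,0],[0,0,-15,0,0,0],[0,0,-20,0,0,0],[0,0,-20,0,0,0],[0,0,-20,0,0,0],[0,0,-20,0,0,0],[0,0,-15,0,0,0],[0,0,0,0,0,-4.8]]'
python3 - <<'E'
from h import *
o=get_obs();R=o['ee_rot'];print(np.degrees(np.arctan2(R[1,1],R[0,1])),R.T@(np.array([.5322,.1962,.225])-o['ee_pos'])*1000,o['wrist_force'],o['gripper_force'])
E
```

```text
time_s: 5.75
ee_pos: [0.4938, -0.204, 0.2432]
ee_rot: [[-0.995, 0.102, 0.005], [0.102, 0.995, -0.002], [-0.005, -0.002, -1.0]]
wrist_force: [0.6, 0.3, -0.8]
grip_width: 0.155
gripper_force: 58.3
84.12887675740353 [  2.82776087 402.01171388  17.48817732] [ 0.57924035  0.27622365 -0.7854625 ] 58.34072828292847
```

```bash
python3 -m crank '[[0,25,0,0,0,0],[0,45,0,0,0,0],[0,48,0,0,0,0],[0,48,0,0,0,0],[0,48,0,0,0,0],[0,48,2,0,0,0],[0,48,3,0,0,0],[2,45,4,0,0,0],[1,30,4,0,0,0],[0,17,2,0,0,0]]' && python3 -m crank '[[0,0,0,0,0,0],[0,0,0,0,0,0],[0,0,0,0,0,0]]'
python3 - <<'E'
from h import *
o=get_obs();R=o['ee_rot'];p=viewer.camera_params('wrist');im=viewer.snapshot('wrist')[:,:,::-1];cv2.imwrite('pics/w4.png',im)
b,m=blobs(im,(22,90,90),(38,255,255),(200,100,360,330),5);print(b)
q=cv2.findNonZero(m);r=cv2.minAreaRect(q);bx=cv2.boxPoints(r)+[200,100]
P=np.array([onz(p,x,.095) for x in bx]);print(bx.round(1).tolist(),P.mean(0),[np.linalg.norm(P[i+1]-P[i]) for i in(0,1)])
print(o['ee_pos'],'slot in tool mm',R.T@(P.mean(0)-o['ee_pos'])*1000)
cv2.imwrite('pics/c4.png',cv2.resize(im[130:330,180:380],None,fx=3,fy=3,interpolation=2))
# projected where tip expected
E=np.array(p['extrinsics']);K=np.array(p['intrinsics'])
for z in(.092,.0885):
  c=E[:3,:3]@(o['ee_pos']+R@[0,0,z])+E[:3,3];s=c[:2]/c[2];s=s*(1+p['k1']*(s@s));print(K[0,0]*s[0]+K[0,2],K[1,1]*s[1]+K[1,2],c[2])
E
```

```text
time_s: 6.75
ee_pos: [0.5307, 0.2006, 0.2252]
ee_rot: [[-0.995, 0.099, -0.001], [0.099, 0.995, 0.002], [0.001, 0.001, -1.0]]
wrist_force: [-0.7, -0.5, -0.2]
grip_width: 0.155
gripper_force: 58.5
time_s: 7.05
ee_pos: [0.5321, 0.1935, 0.2255]
ee_rot: [[-0.994, 0.109, 0.0], [0.109, 0.994, -0.002], [-0.001, -0.002, -1.0]]
wrist_force: [-1.4, -0.5, -0.1]
grip_width: 0.159
gripper_force: 58.5
[(641, np.float64(281.0), np.float64(208.1), [45, 97, 73, 25])]
[[245.0, 197.0], [317.0, 197.0], [317.0, 221.0], [245.0, 221.0]] [0.533379   0.19347382 0.095     ] [np.float64(0.05010697730670225), np.float64(0.01755987996132692)]
[0.53211059 0.19351605 0.22551531] slot in tool mm [ -1.18136428   0.33486698 130.51570554]
280.82020871625446 225.01400192333762 0.22550844477690107
280.8526587312272 226.89452671679373 0.2221519139764527
```

View pics/c4.png

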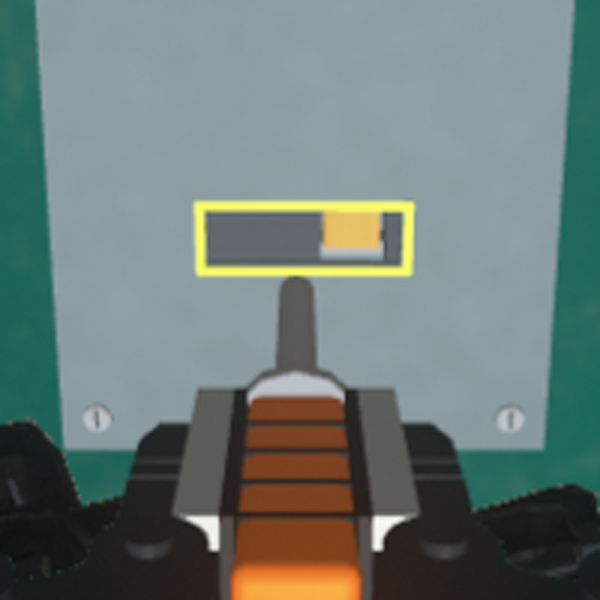

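The crop shows the tip at (279,223) in full-picture pixels, just short of the slot, whose centre is (281,209). Inside the slot, a yellow catch fills a gap at about column 297, some 12 mm along +y from the slot's centre. I'll shift there and go down gently, feeling the force.

```bash
python3 -m crank '[[-0.5,7,5,0,0,0],[0,6,9,0,0,0],[0,0,10,0,0,0],[0,0,8,0,0,0],[0,0,3,0,0,0],[0,0,0,0,0,0],[0,0,0,0,0,0]]' && python3 -m crank '[[0,0,1,0,0,0],[0,0,1,0,0,0],[0,0,1,0,0,0],[0,0,1,0,0,0],[0,0,1,0,0,0],[0,0,1,0,0,0],[0,0,0,0,0,0]]'
```

```text
time_s: 7.8
ee_pos: [0.5336, 0.2094, 0.1902]
ee_rot: [[-0.995, 0.105, 0.0], [0.105, 0.995, -0.0], [-0.0, -0.0, -1.0]]
wrist_force: [0.1, -0.5, -1.3]
grip_width: 0.154
gripper_force: 58.5
time_s: 8.5
ee_pos: [0.5333, 0.2095, 0.1839]
ee_rot: [[-0.995, 0.104, -0.0], [0.104, 0.995, -0.0], [0.0, -0.0, -1.0]]
wrist_force: [-0.2, -0.5, 0.3]
grip_width: 0.149
gripper_force: 58.5
```

Run:
```python
from h import *
o=get_obs();R=o['ee_rot'];p=viewer.camera_params('wrist');im=viewer.snapshot('wrist')[:,:,::-1]
b,m=blobs(im,(22,90,90),(38,255,255),(180,80,380,330),5);print(b)
cv2.imwrite('pics/c5.png',cv2.resize(im[150:300,180:380],None,fx=4,fy=4,interpolation=2));print(o['ee_pos'])
```

```text
[(763, np.float64(252.6), np.float64(228.2), [31, 135, 87, 30])]
[0.533348   0.20954309 0.18390187]
```

View pics/c5.png

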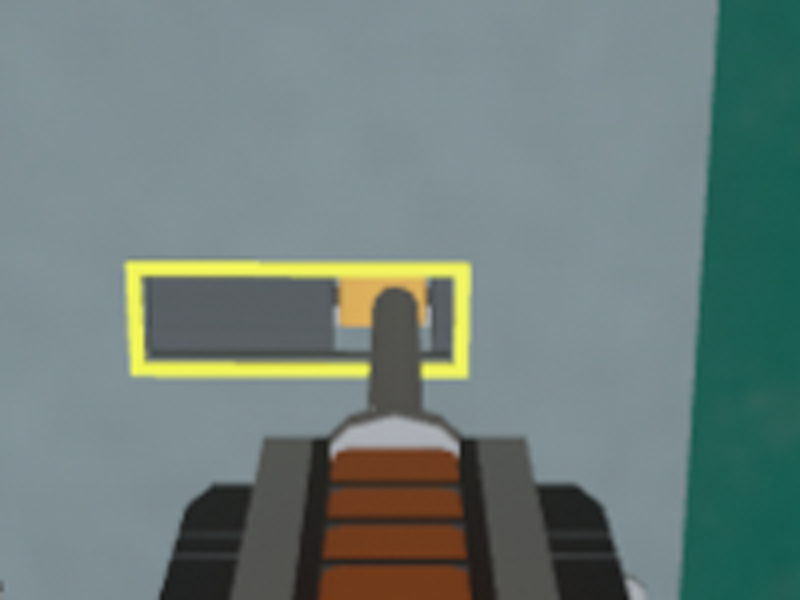

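The crop shows the tip at crop (397,311), and the gap spans columns 336–430 with its middle at 383. So the tip is about 2.4 mm too far along +y and about 1 mm off in x. I'll correct that and go on down.

```bash
python3 -m crank '[[-0.8,-2.4,0,0,0,0],[0,0,2,0,0,0],[0,0,2,0,0,0],[0,0,2,0,0,0],[0,0,2,0,0,0],[0,0,0,0,0,0]]' && python3 -m crank '[[0,0,1,0,0,0],[0,0,1,0,0,0],[0,0,1,0,0,0],[0,0,1,0,0,0],[0,0,0,0,0,0]]' && python3 -m crank '[[0,0,1,0,0,0],[0,0,1,0,0,0],[0,0,1,0,0,0],[0,0,0,0,0,0]]'
```

```text
time_s: 9.15
ee_pos: [0.5337, 0.2071, 0.1757]
ee_rot: [[-0.995, 0.104, -0.001], [0.104, 0.995, -0.0], [0.001, -0.0, -1.0]]
wrist_force: [-0.5, -0.8, -0.9]
grip_width: 0.155
gripper_force: 58.5
time_s: 9.65
ee_pos: [0.5339, 0.2071, 0.1719]
ee_rot: [[-0.995, 0.104, -0.0], [0.104, 0.995, -0.0], [0.0, -0.0, -1.0]]
wrist_force: [-0.0, 0.1, -1.4]
grip_width: 0.154
gripper_force: 58.5
time_s: 10.05
ee_pos: [0.5339, 0.2071, 0.1689]
ee_rot: [[-0.995, 0.104, -0.0], [0.104, 0.995, -0.0], [0.0, -0.0, -1.0]]
wrist_force: [-0.1, -0.4, -1.7]
grip_width: 0.155
gripper_force: 58.5
```

Tip 18 mm down with no force, so it is past the web and in the gap.

```bash
python3 -m crank '[[0,0,1,0,0,0],[0,0,1,0,0,0],[0,0,1,0,0,0],[0,0,1,0,0,0],[0,0,0,0,0,0]]' | egrep 'pos|force:' && python3 -m crank '[[0,0,1,0,0,0],[0,0,1,0,0,0],[0,0,1,0,0,0],[0,0,0,0,0,0]]'| egrep 'pos|force:'
```

```text
ee_pos: [0.5339, 0.2071, 0.1649]
wrist_force: [-0.0, -0.1, -0.7]
gripper_force: 58.5
ee_pos: [0.5342, 0.2071, 0.1626]
wrist_force: [-0.5, -0.1, 4.0]
gripper_force: 59.0
```

```bash
python3 -m crank '[[0,0,1,0,0,0],[0,0,1,0,0,0],[0,0,0,0,0,0]]' | egrep 'pos|force:' && python3 -m crank '[[0,0,1,0,0,0],[0,0,1,0,0,0],[0,0,0,0,0,0]]'| egrep 'pos|force:'
```

```text
ee_pos: [0.5343, 0.2072, 0.161]
wrist_force: [-1.2, -0.2, 5.9]
gripper_force: 59.2
ee_pos: [0.5344, 0.2072, 0.1591]
wrist_force: [-1.5, -1.0, 7.9]
gripper_force: 59.3
```

```bash
python3 -m crank '[[0,0,1,0,0,0],[0,0,0,0,0,0]]' | egrep 'pos|force:' && python3 -m crank '[[0,0,1,0,0,0],[0,0,0,0,0,0]]'| egrep 'pos|force:' && python3 -m crank '[[0,0,1,0,0,0],[0,0,0,0,0,0]]'| egrep 'pos|force:'
python3 - <<'E'
from h import *
im=viewer.snapshot('top')[:,:,::-1];cv2.imwrite('pics/t6.png',im)
for f in(cv2.imread('pics/top0.png'),im): 
  b,m=blobs(f,(105,150,80),(120,255,255),(245,225,300,262));print(b)
E
```

```text
ee_pos: [0.5344, 0.2072, 0.1582]
wrist_force: [-1.0, -0.9, 7.2]
gripper_force: 59.4
ee_pos: [0.5344, 0.2072, 0.1572]
wrist_force: [-2.0, -1.2, 6.9]
gripper_force: 59.5
ee_pos: [0.5344, 0.2071, 0.156]
wrist_force: [-1.2, -1.0, 4.6]
gripper_force: 59.2
[(3, np.float64(264.0), np.float64(240.7), [18, 15, 3, 2]), (11, np.float64(273.1), np.float64(240.6), [25, 14, 6, 4])]
[(6, np.float64(269.2), np.float64(242.0), [23, 16, 3, 3])]
```

```bash
python3 -m crank '[[0,0,0.3,0,0,0],[0,0,0,0,0,0],[0,0,0,0,0,0],[0,0,0,0,0,0],[0,0,0,0,0,0],[0,0,0,0,0,0],[0,0,0,0,0,0],[0,0,0,0,0,0],[0,0,0,0,0,0],[0,0,0,0,0,0]]' | egrep 'pos|force:|time'; python3 -m crank '[[0,0,0,0,0,0],[0,0,0,0,0,0],[0,0,0,0,0,0],[0,0,0,0,0,0],[0,0,0,0,0,0]]' | egrep 'pos|force:|time'
python3 - <<'E'
from h import *
s=viewer.snapshot('side')[:,:,::-1];t=viewer.snapshot('top')[:,:,::-1];w=viewer.snapshot('wrist')[:,:,::-1]
cv2.imwrite('pics/s7.png',s);cv2.imwrite('pics/t7.png',t);cv2.imwrite('pics/w7.png',w)
for f in('top0','t6','t7'): print(f,blobs(cv2.imread(f'pics/{f}.png'),(95,140,60),(125,255,255),(245,225,300,262),8)[0])
for f in('side0','s7'): print(f,blobs(cv2.imread(f'pics/{f}.png'),(95,160,60),(125,255,255),(235,205,300,260),20)[0])
def cr(x,r,k): return cv2.resize(x[r[1]:r[3],r[0]:r[2]],None,fx=k,fy=k,interpolation=2)
A=np.hstack([cr(t,(240,180,310,260),5),cr(s,(240,190,330,270),5)]);cv2.imwrite('pics/c7.png',A)
E
```

```text
time_s: 13.2
ee_pos: [0.5345, 0.2072, 0.1557]
wrist_force: [-1.5, -0.3, 4.2]
gripper_force: 59.3
time_s: 13.7
ee_pos: [0.5345, 0.2072, 0.1557]
wrist_force: [-0.2, -0.7, 5.2]
gripper_force: 59.3
top0 [(60, np.float64(270.3), np.float64(240.0), [17, 13, 18, 5])]
t6 [(45, np.float64(266.6), np.float64(241.6), [16, 15, 12, 5])]
t7 [(43, np.float64(267.5), np.float64(249.4), [15, 22, 15, 6])]
side0 [(45, np.float64(252.7), np.float64(209.0), [13, 0, 11, 9]), (216, np.float64(267.0), np.float64(234.9), [24, 18, 16, 25])]
s7 [(45, np.float64(252.7), np.float64(209.0), [13, 0, 11, 9]), (215, np.float64(257.8), np.float64(236.4), [16, 19, 16, 26])]
```

View pics/c7.png

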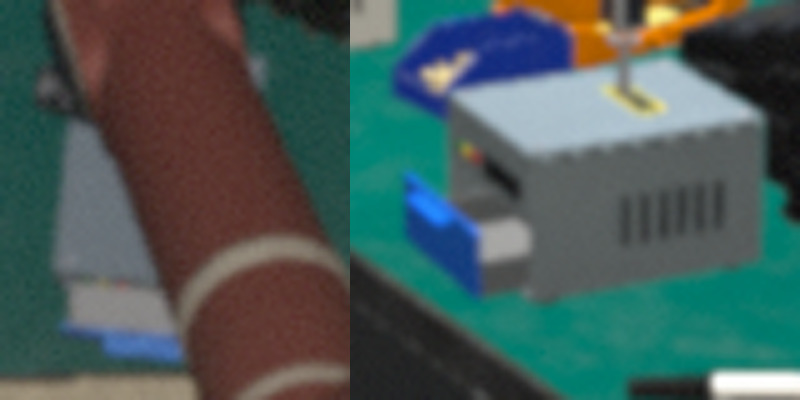

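The picture shows the tray well out: its lip has moved about 9 px in both views. I'll hold longer and check it reached the full 30 mm.

```bash
python3 -m crank '[[0,0,0,0,0,0],[0,0,0,0,0,0],[0,0,0,0,0,0],[0,0,0,0,0,0],[0,0,0,0,0,0],[0,0,0,0,0,0],[0,0,0,0,0,0]]' | egrep 'pos|force:|time'
python3 - <<'E'
from h import *
s=viewer.snapshot('side')[:,:,::-1];p=viewer.camera_params('side')
b=blobs(s,(95,160,60),(125,255,255),(235,205,300,260),50)[0];print(b)
# tray centre known-plane y': intersect rays with vertical plane? use line along dock -x: solve shift
z=.045
a0,a1=onz(p,(267.0,234.9),z),onz(p,b[0][1:3],z);d=(a1-a0);print(a0,a1,d*1000,np.linalg.norm(d))
E
```

```text
time_s: 14.55
ee_pos: [0.5344, 0.2072, 0.1557]
wrist_force: [-1.1, -0.3, 5.4]
gripper_force: 59.3
[(216, np.float64(257.7), np.float64(236.3), [15, 19, 17, 26])]
[0.42342718 0.17215347 0.045     ] [0.39553778 0.17676277 0.045     ] [-27.88940614   4.60930428   0.        ] 0.02826773178951404
```

The tray is steady at about 28–30 mm, well past the 16 mm hold. Withdrawing straight up.

```bash
python3 -m crank '[[0,0,-4,0,0,0],[0,0,-8,0,0,0],[0,0,-10,0,0,0],[0,0,-10,0,0,0],[0,0,-12,0,0,0],[0,0,-12,0,0,0],[0,0,-12,0,0,0],[0,0,-12,0,0,0],[0,0,-7,0,0,0],[0,0,0,0,0,0]]' | egrep 'pos|force:|time'
python3 - <<'E'
from h import *
p=viewer.camera_params('side');s=viewer.snapshot('side')[:,:,::-1]
print(blobs(s,(95,160,60),(125,255,255),(235,205,300,260),50)[0])
o=get_obs();R=o['ee_rot'];print(o['ee_pos'],R.T@(np.array([.4927,-.2035,.2])-o['ee_pos'])*1000)
E
```

```text
time_s: 15.6
ee_pos: [0.5346, 0.2073, 0.2432]
wrist_force: [0.1, 1.0, -0.6]
gripper_force: 58.5
[(214, np.float64(257.7), np.float64(236.3), [16, 19, 15, 26])]
[0.53412104 0.20719595 0.2422728 ] [  -1.58018055 -412.7936747    42.10394035]
```

```bash
python3 -m crank '[[0,-25,0,0,0,0],[0,-46,0,0,0,0],[0,-48,0,0,0,0],[0,-48,0,0,0,0],[0,-48,0,0,0,0],[0,-48,0,0,0,0],[0,-48,0,0,0,0],[0,-46,0,0,0,0],[-1,-34,10,0,0,0],[-1,-22,15,0,0,0]]' | egrep 'pos|time'; python3 -m crank '[[0,0,17,0,0,0],[0,0,0,0,0,4.8],[0,0,0,0,0,0],[0,0,0,0,0,0]]' | egrep 'pos|time'
python3 - <<'E'
from h import *
o=get_obs();R=o['ee_rot'];p=viewer.camera_params('wrist');im=viewer.snapshot('wrist')[:,:,::-1];cv2.imwrite('pics/w8.png',im)
print(o['ee_pos'],np.degrees(np.arctan2(R[1,1],R[0,1])),R.T@(np.array([.4927,-.2035,.1002])-o['ee_pos'])*1000)
# pin shank columns vs block edges at several rows
g=cv2.cvtColor(im,cv2.COLOR_BGR2GRAY)
E=np.array(p['extrinsics']);K=np.array(p['intrinsics'])
def pr(X):
  c=E[:3,:3]@X+E[:3,3];s=c[:2]/c[2];s=s*(1+p['k1']*(s@s));return np.round(s*K[0,0]+[K[0,2],K[1,2]],1)
print('tip exp',pr(o['ee_pos']+R@[0,0,.0885]),'hole est',pr(np.array([.4932,-.2023,.072])))
for r in(205,212,218,224,230): print(r,g[r,255:310:1].tolist())
E
```

```text
time_s: 16.65
ee_pos: [0.4921, -0.2079, 0.2168]
time_s: 17.05
ee_pos: [0.4929, -0.2036, 0.1996]
[ 0.492929   -0.20363812  0.19957371] 79.32794792015804 [ 0.19621284  0.1009028  99.37382196]
tip exp [280.8 226.7] hole est [282.5 208.6]
205 [231, 231, 229, 226, 225, 226, 227, 227, 227, 227, 228, 227, 227, 228, 229, 227, 222, 218, 193, 123, 112, 114, 116, 117, 116, 116, 115, 114, 113, 112, 111, 109, 122, 171, 213, 216, 224, 229, 228, 227, 227, 228, 230, 231, 232, 231, 231, 231, 229, 227, 227, 227, 226, 226, 226]
212 [227, 228, 227, 226, 227, 227, 227, 228, 229, 229, 227, 226, 226, 226, 227, 225, 218, 215, 214, 185, 129, 113, 115, 117, 116, 115, 114, 113, 112, 111, 110, 122, 160, 192, 200, 209, 224, 231, 232, 232, 231, 231, 229, 228, 227, 228, 227, 226, 226, 227, 227, 228, 228, 228, 228]
218 [227, 226, 227, 229, 228, 227, 226, 225, 226, 226, 226, 226, 227, 230, 232, 232, 230, 228, 227, 229, 231, 229, 225, 221, 217, 215, 211, 210, 210, 217, 222, 226, 232, 232, 231, 231, 230, 230, 228, 227, 227, 227, 226, 226, 226, 227, 228, 228, 228, 229, 230, 229, 229, 227, 227]
224 [228, 226, 225, 226, 226, 226, 225, 227, 230, 232, 232, 230, 228, 227, 228, 231, 233, 233, 214, 126, 93, 94, 94, 94, 95, 95, 94, 92, 148, 221, 231, 230, 230, 228, 227, 227, 226, 226, 226, 226, 227, 228, 228, 228, 229, 229, 229, 228, 227, 227, 227, 227, 226, 225, 225]
230 [226, 225, 226, 229, 232, 232, 230, 227, 226, 228, 231, 232, 233, 232, 230, 229, 229, 206, 113, 91, 92, 92, 93, 93, 94, 94, 93, 93, 92, 139, 210, 226, 225, 226, 226, 227, 227, 228, 228, 229, 229, 229, 228, 227, 227, 227, 226, 226, 225, 225, 226, 228, 230, 230, 230]
```

Run:
```python
from h import *
g=cv2.cvtColor(cv2.imread('pics/w8.png'),cv2.COLOR_BGR2GRAY)
for c in(276,278,280,282,284): print(c,dict(zip(range(196,230),g[196:230,c].tolist())))
```

```text
276 {196: 229, 197: 229, 198: 227, 199: 224, 200: 219, 201: 195, 202: 136, 203: 113, 204: 113, 205: 114, 206: 113, 207: 113, 208: 113, 209: 113, 210: 113, 211: 113, 212: 113, 213: 129, 214: 175, 215: 209, 216: 211, 217: 219, 218: 229, 219: 233, 220: 232, 221: 211, 222: 136, 223: 93, 224: 94, 225: 92, 226: 94, 227: 93, 228: 93, 229: 93}
278 {196: 227, 197: 226, 198: 224, 199: 222, 200: 198, 201: 144, 202: 117, 203: 117, 204: 117, 205: 117, 206: 116, 207: 118, 208: 117, 209: 116, 210: 117, 211: 117, 212: 117, 213: 116, 214: 144, 215: 191, 216: 213, 217: 212, 218: 221, 219: 230, 220: 230, 221: 193, 222: 95, 223: 94, 224: 94, 225: 94, 226: 94, 227: 94, 228: 94, 229: 93}
280 {196: 225, 197: 226, 198: 224, 199: 219, 200: 185, 201: 116, 202: 116, 203: 115, 204: 116, 205: 116, 206: 115, 207: 116, 208: 115, 209: 116, 210: 116, 211: 115, 212: 115, 213: 115, 214: 122, 215: 169, 216: 208, 217: 206, 218: 215, 219: 225, 220: 229, 221: 198, 222: 114, 223: 95, 224: 95, 225: 96, 226: 95, 227: 94, 228: 95, 229: 95}
282 {196: 227, 197: 227, 198: 223, 199: 219, 200: 188, 201: 120, 202: 114, 203: 114, 204: 115, 205: 114, 206: 114, 207: 114, 208: 114, 209: 114, 210: 114, 211: 112, 212: 113, 213: 113, 214: 126, 215: 172, 216: 203, 217: 202, 218: 210, 219: 223, 220: 226, 221: 220, 222: 183, 223: 125, 224: 92, 225: 93, 226: 93, 227: 93, 228: 93, 229: 92}
284 {196: 226, 197: 227, 198: 227, 199: 225, 200: 217, 201: 174, 202: 113, 203: 112, 204: 113, 205: 112, 206: 112, 207: 112, 208: 112, 209: 112, 210: 112, 211: 112, 212: 111, 213: 115, 214: 145, 215: 185, 216: 200, 217: 201, 218: 217, 219: 227, 220: 229, 221: 231, 222: 231, 223: 232, 224: 221, 225: 181, 226: 162, 227: 154, 228: 140, 229: 140}
```

```bash
python3 -m crank '[[0.9,1.3,8,0,0,0],[0,0,10,0,0,0],[0,0,8,0,0,0],[0,0,4,0,0,0],[0,0,0,0,0,0],[0,0,0,0,0,0]]' | egrep 'pos|force|time'; python3 -m crank '[[0,0,2,0,0,0],[0,0,2,0,0,0],[0,0,2,0,0,0],[0,0,2,0,0,0],[0,0,0,0,0,0]]' | egrep 'pos|force|time'
```

```text
time_s: 17.7
ee_pos: [0.4924, -0.2025, 0.1698]
wrist_force: [-1.0, -0.4, 0.3]
gripper_force: 58.5
time_s: 18.2
ee_pos: [0.4921, -0.2023, 0.1615]
wrist_force: [-0.8, 1.4, -0.6]
gripper_force: 58.5
```

The tip has entered the hole without any force. On down.

```bash
python3 -m crank '[[0,0,3,0,0,0],[0,0,3,0,0,0],[0,0,3,0,0,0],[0,0,3,0,0,0],[0,0,3,0,0,0],[0,0,0,0,0,0]]' | egrep 'pos|force|time'; python3 -m crank '[[0,0,4,0,0,0],[0,0,4,0,0,0],[0,0,4,0,0,0],[0,0,4,0,0,0],[0,0,4,0,0,0],[0,0,0,0,0,0]]' | egrep 'pos|force|time'
```

```text
time_s: 18.8
ee_pos: [0.492, -0.2022, 0.1463]
wrist_force: [0.7, -0.3, -0.9]
gripper_force: 58.5
time_s: 19.4
ee_pos: [0.4919, -0.2022, 0.1261]
wrist_force: [-0.5, -0.5, -0.6]
gripper_force: 58.5
```

```bash
python3 -m crank '[[0,0,4,0,0,0],[0,0,4,0,0,0],[0,0,4,0,0,0],[0,0,4,0,0,0],[0,0,4,0,0,0],[0,0,2.5,0,0,0],[0,0,0,0,0,0]]' | egrep 'pos|force|time'; python3 -m crank '[[0,0,1,0,0,0],[0,0,1,0,0,0],[0,0,0.8,0,0,0],[0,0,0,0,0,0]]' | egrep 'pos|force|time'
```

```text
time_s: 20.1
ee_pos: [0.492, -0.2023, 0.1039]
wrist_force: [0.5, 0.4, -0.9]
gripper_force: 58.5
time_s: 20.5
ee_pos: [0.4923, -0.2024, 0.1015]
wrist_force: [0.2, 0.3, -1.0]
gripper_force: 58.5
```

```bash
python3 -m crank '[[0,0,0.6,0,0,0],[0,0,0.4,0,0,0],[0,0,0.3,0,0,0],[0,0,0,0,0,0]]' | egrep 'pos|force|time'; python3 -m crank '[[0,0,0.5,0,0,0],[0,0,0,0,0,0]]' | egrep 'pos|force|time'
```

```text
time_s: 20.9
ee_pos: [0.4923, -0.2024, 0.1002]
wrist_force: [-1.3, 0.2, -0.4]
gripper_force: 58.5
time_s: 21.1
ee_pos: [0.4923, -0.2024, 0.1002]
wrist_force: [-1.3, 0.5, 3.9]
gripper_force: 59.0
```

The collar is resting on the block: position stopped at 0.1002 with the force rising. I'll release just enough at first, then fully, and lift away.

```bash
python3 -m crank '[[0,0,-0.4,0,0,0],[0,0,0,0,0,0],[0,0,0,0,0,0],[0,0,0,0,0,0],[0,0,0,0,0,0]]' 0.5 | egrep 'pos|force|time|width'; python3 -m crank '[[0,0,-5,0,0,0],[0,0,-10,0,0,0],[0,0,-15,0,0,0],[0,0,-20,0,0,0],[0,0,-25,0,0,0],[0,0,-25,0,0,0],[0,0,-25,0,0,0],[0,0,-25,0,0,0],[0,0,-15,0,0,0],[0,0,0,0,0,0]]' 0.5| egrep 'pos|force|time'
python3 - <<'E'
from h import *
s=viewer.snapshot('side')[:,:,::-1];t=viewer.snapshot('top')[:,:,::-1];w=viewer.snapshot('wrist')[:,:,::-1]
def cr(x,r,k): return cv2.resize(x[r[1]:r[3],r[0]:r[2]],None,fx=k,fy=k,interpolation=2)
print('pin side',blobs(s,(3,120,80),(20,255,255),(362,240,390,285))[0],'tray',blobs(s,(95,160,60),(125,255,255),(235,205,300,260),50)[0])
cv2.imwrite('pics/c9.png',np.hstack([cr(s,(230,190,430,310),2.5),cr(w,(200,130,370,300),300/170)]))
E
```

```text
time_s: 21.6
ee_pos: [0.4923, -0.2024, 0.1]
wrist_force: [0.1, -0.5, -0.6]
grip_width: 0.5
gripper_force: 0.0
time_s: 22.6
ee_pos: [0.4935, -0.2031, 0.2683]
wrist_force: [0.9, 0.3, 0.0]
gripper_force: 0.0
pin side [(136, np.float64(374.0), np.float64(256.4), [9, 7, 8, 21])] tray [(217, np.float64(257.7), np.float64(236.3), [15, 19, 17, 26])]
```

View pics/c9.png

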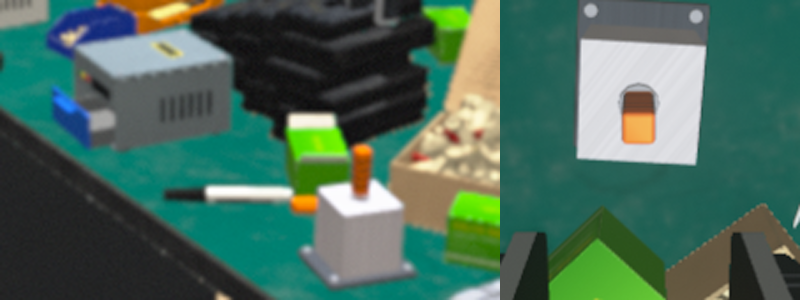

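The side view has the pin upright and home at (374,256), the same spot as at the start. The tray is out at (258,236), and the bystanders look undisturbed.

```bash
python3 -c "
from workcell import ctrl
print(ctrl.hand_in())"
```

```text
the job is handed in; nothing more can be done
None
```

Job handed in at about 23 s: the grey dock's tray measured about 28 mm out by camera (full travel is 30 mm) and stayed there once the catch was let up, the pin is back upright and fully down in its stand, and the highest wrist force I read while pressing the catch was about 8 N.

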